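# Put the cast away in the spring-lid case

## Robot

A 7-joint arm with a two-finger parallel gripper is mounted at the origin on a cart in front of the work surface, level with it; the furniture and walls round the work are solid. World frame = base frame: x ahead of the robot, y to its left, z up, the work surface at z = 0. Lengths are in m, angles in rad, forces in N, time in s.
With the tool pointing down it reaches from about 0.425 to 0.95 m from the base axis. Payload 4.7 kg.
Tool frame: the origin (TCP) lies between the finger pads; the fingertips stand 25 mm ahead of it and the grasp point (between the pads) lies 6 mm ahead of it; x points along the fingers, z is the direction in which the jaws open and shut, and the axes are right-handed (so a half turn about x gives the same grasp; the last joint's range is limited). The gripper opens to 85 mm and grips with 20 to 120 N. Pads are 22 mm wide; open, the fingers measure 114 mm over their backs; the gripper's body (76 mm by 85 mm) begins 54 mm behind the grasp point. The pads swing forward as they close: fully open they stand 13 mm farther back than shut.
Start: joints at [-1.266, 0.469, -0.049, 1.532, 0.024, 1.141, -0.082], TCP at [0.221, 0.638, 0.256] pointing down, gripper open.
Joint ranges: [-2.59, 2.59], [-0.33, 1.99], [-1.39, 1.29], [0.1, 2.45], [-1.04, 4.18], [0.21, 1.99], [-2.66, 2.66]. Speed limits (rad/s): [2.57, 2.57, 3.14, 3.14, 3.14, 3.14, 3.14].

## Interface

Orientations are given as a 3x3 rotation matrix whose columns are the frame's x, y, z axes.
In Python, from rig import * gives the robot as it stands. Calls block until the motion is done:
- movep(position, orientation): joint-space move of the TCP to a pose.
- move_l(position, attitude=None, feed=0.15, until_force=None): straight line of the TCP; attitude=None keeps the orientation; feed is the mean speed in m/s. With until_force (N) it stops when the force on the tool has changed by that much, and returns True; else False.
- move_joints(angles): joint-space move.
- command_gripper(opening, newtons=None): finger opening in m; newtons is the grip in N (None keeps the last); returns when the fingers have stopped.
- sleep(seconds).
- inverse_kinematics(position, orientation): joint angles nearest the present ones, or None.
- sense(): the state.
- camera(name): name is "scene" or "top" or "wrist"; returns (picture, depth): 420x560x3 uint8, red, green, blue; 420x560 float32, m along the optical axis (not along the pixel's ray), 0 where there is no reading.
- camera_params(name): a dict with "K" (3x3 intrinsics, pixels), "position" and "rotation" of the camera in the world; the wrist camera has in their place "tool_from_camera" (4x4, takes a point from camera to tool coordinates, whose origin is the TCP and whose axes are the tool frame's). Camera axes: x right, y down, z forward; pixel columns grow to the right and rows downward; lengths in m; the calibration is good to about 2 mm. A picture is of the moment at which its call begins: read the wrist's pose just before it. camera_params takes no time and is no camera call.
A pose or a line that the arm cannot do raises Unreachable and nothing moves.
- finish_job(): hands the job in, once; it reports no verdict.
The state is a dict: "time_s": time; "joint_pos": joint angles; "qd": joint speeds; "joint_efforts": joint torques, N m; "position": TCP position; "tcp_rot": TCP orientation; "wrist_force": force on the tool from outside, world axes, zero at the start; "ft_torque": the same for the moment, N m; "finger_gap": finger opening in m.
Only numpy, scipy, OpenCV 4.12 (cv2) and the standard library are available. Lean on these libraries where they do the work, as an engineer would, in place of code of your own. Each camera call takes 0.05 s, during which the arm holds its last target.

## Task

Open the green sample case by pressing its red button catch, and steady the sprung lid as it rises so that it never flies open. Set the narrow plaster blank that lies on the bench down gently inside, flat in the empty right-hand compartment, leaving the other blank in the left one; then swing the lid shut and press it until the catch locks it. Leave the pigment jar and the tape roll where they are.

Things in the scene. Friction and masses are not known exactly. Their poses are not given: they have to be found in the camera images.
- case: Dark green sample case, fixed to the bench, 160 mm along its x, 190 mm along its y, 50 mm high with the lid shut. Origin: centre of its underside; z up; x points from the front (catch) to the back (hinge), y to the left seen from the front. Positions 'in the case frame' below are x, y, z from here in mm. While the lid is shut nothing inside can be reached.
- button_top (a point): Centre of the top of the red button catch (22 mm along case x, 16 mm along case y). At rest at (-67, 0, 59) in the case frame, 9 mm above the shut lid's top face. It is pressed straight down. It stands in a notch in the middle of the lid's front edge, 19 mm wide along case y and 28 mm deep.
- button (a joint): How far the red button is pressed: 0 at rest, 0.009 m fully down (then flush with the shut lid). Its spring gives about 1.3 N at first and 3.3 N fully down. At about 0.003 the catch lets the lid go. When let go, the button springs back and the catch is ready to lock again.
- lid (a joint): Lid angle: 0 shut, grows as the front edge rises, 1.8 rad fully open at its stop, leaning back beyond vertical. A spring drives it open with about 0.7 N at the front edge when shut, weaker as it opens; it stays open by itself. Unhindered it flies open to the stop in about 0.5 s at up to 6 rad/s; more than 3 rad/s (beyond 0.2 rad) is not allowed. From 1.4 rad it may be let go.
- lid_hinge (a point): Middle of the lid's hinge line, which runs along case y at (80, 0, 46) in the case frame; fixed. The lid is a flat plate 8 mm thick, its middle plane through the hinge line, as wide as the case (190 mm) and reaching 160 mm from the hinge line; its shut top face is at z = 50 in the case frame.
- lid_edge (a point): Point on the lid's upper face in the middle of its front edge, in the mouth of the notch, 158 mm from the hinge line; moves with the lid. To steady the lid, have a fingertip just over it beside the notch as the button goes down (tips that overlap button and lid together do), then back away along the lid's arc at about 1 rad/s or slower to about 1.5 rad.
- lid_press (a point): Point on the lid's upper face beside the notch, 146 mm from the hinge line and 45 mm left (case +y) of the middle; at (-66, 45, 50) in the case frame when shut. To shut the lid, push its upper (when open: rear) face over and down, then press here, not on the button, with 3 to 10 N until the catch snaps in.
- narrow_center (a point): Centre of the narrow cream plaster blank, 30 mm along its x, 60 mm along its y, 14 mm high, about 0.07 kg, lying on the bench. Grasp across its x.
- wide_center (a point): Centre of a wider cream plaster blank, 40 x 55 mm, 16 mm high, that already lies stored in the left compartment, under the shut lid, and is to stay in that compartment.
- left_floor (a point): Middle of the inner floor of the left compartment, 8 mm above the bench. The compartment is open on top when the lid is up: 124 mm along case x (-50 to 74) and 86 mm along case y (4 to 90 in the case frame); divider between the compartments up to z = 24, other walls up to z = 40. In front of it is the 30 mm wide front rail that houses the catch.
- right_floor (a point): Middle of the inner floor of the right compartment, the mirror image of the left one (case y = -4 to -90).
- pigment_jar: Bystander: clear jar of red pigment with a yellow cap, 45 mm across, 100 mm high. Origin at the centre of its underside.
- tape_roll: Bystander: tan roll of masking tape lying flat, 105 mm across, 25 mm high. Origin at the centre of its underside.
Things that resemble listed ones, but are neither listed nor needed, are in the scene too. Of the things that look like the part that bears narrow_center, take the one that is farthest to the robot's left at the start.

How it is judged:
By the outcome, as a careful person would: the job done as asked, in the order asked, and still so for the second after the job is handed in, with the robot touching nothing.
It also fails if it takes over 72 s, if anything falls off the work surface, if the arm or the gripper's body presses on something with over 40 N, if the wrist force passes 120 N, or if a joint passes its speed limit or range.

## Working session

There is one attempt and no reset: what is moved stays moved. The work goes in short steps, each a Python script; the robot and the scene stay as the last script left them, time stands still between calls to the robot, and variables do not carry over. Pictures are saved under pics/ and viewed, and the job is handed in when it is done.

```bash
ls; mkdir -p pics; python3 - <<'E'
from rig import *
import cv2,numpy as np
s=sense();print(s['time_s'],s['position'],s['tcp_rot'],s['finger_gap'])
for n in ["scene","top"]:
    im,d=camera(n);p=camera_params(n);print(n,p)
    cv2.imwrite(f'pics/{n}0.png',im[:,:,::-1]);np.savez(f'pics/{n}0.npz',im=im,d=d)
print(camera_params("wrist"))
E
```

```text
pics
0.0 [0.22096311 0.63722242 0.25525067] [[-5.98328158e-04 -9.44804358e-01  3.27634503e-01]
 [-1.90631552e-03  3.27635044e-01  9.44802436e-01]
 [-9.99998004e-01 -5.92728356e-05 -1.99712848e-03]] 0.08537038409609386
scene {'K': array([[385.00602646,   0.        , 286.61398282],
       [  0.        , 385.00602646, 216.39542412],
       [  0.        ,   0.        ,   1.        ]]), 'position': array([-0.50630204, -0.65116055,  0.89130609]), 'rotation': array([[ 0.47238373, -0.50774134,  0.72045287],
       [-0.88137978, -0.26764535,  0.38927579],
       [-0.00482555, -0.81888015, -0.57394426]])}
top {'K': array([[392.5623273 ,   0.        , 280.03309575],
       [  0.        , 392.5623273 , 212.98703231],
       [  0.        ,   0.        ,   1.        ]]), 'position': array([ 0.36779381, -0.11887421,  1.30325039]), 'rotation': array([[-0.01277759, -0.99369286,  0.11140569],
       [-0.99990588,  0.01214109, -0.00638989],
       [ 0.004997  , -0.11147685, -0.99375447]])}
{'K': array([[367.14577778,   0.        , 279.03625711],
       [  0.        , 367.14577778, 206.57549324],
       [  0.        ,   0.        ,   1.        ]]), 'tool_from_camera': array([[ 6.94720930e-04, -2.92708548e-01,  9.56201456e-01,
        -1.17802382e-01],
       [ 1.16669698e-04, -9.56201656e-01, -2.92708694e-01,
         7.58197989e-02],
       [ 9.99999752e-01,  3.14910591e-04, -6.30143086e-04,
         8.16523153e-05],
       [ 0.00000000e+00,  0.00000000e+00,  0.00000000e+00,
         1.00000000e+00]])}
```

View pics/scene0.png

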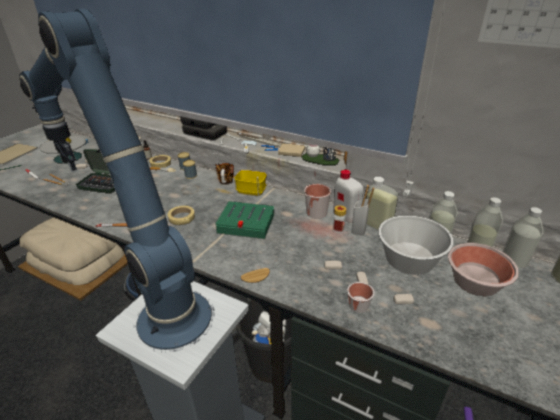

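View pics/top0.png

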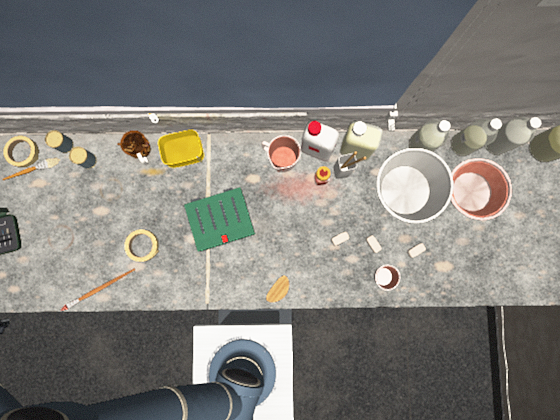

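The top view shows the case at about (220,218) with its red button at (225,239). Cream blanks lie at (341,239), (375,244) and (417,251). The tan oval at (278,289) is not a block. The tape roll is at (141,246) and the pigment jar at (322,175). Image left is robot left, so the candidate is (341,239). I'll check it in a crop and measure it.

```bash
cat > h.py <<'E'
import numpy as np,cv2
def ray(p,uv):
    K=p['K'];d=np.array([(uv[0]-K[0,2])/K[0,0],(uv[1]-K[1,2])/K[1,1],1.0]);return p['position'],p['rotation']@d
def onplane(p,uv,z):
    o,d=ray(p,uv);return o+d*(z-o[2])/d[2]
E
python3 - <<'E'
from rig import *
from h import *
p=camera_params('top');f=np.load('pics/top0.npz');im=f['im'];d=f['d']
hsv=cv2.cvtColor(im,cv2.COLOR_RGB2HSV)
a=cv2.resize(im[225:300,325:440],None,fx=6,fy=6,interpolation=2)
b=cv2.resize(im[180:260,175:265],None,fx=6,fy=6,interpolation=2)
cv2.imwrite('pics/c1.png',a[:,:,::-1]);cv2.imwrite('pics/c2.png',b[:,:,::-1])
for n,m,z in [('green',cv2.inRange(hsv,(65,90,30),(90,255,255)),.05),('red',cv2.inRange(hsv,(0,170,120),(6,255,255))|cv2.inRange(hsv,(174,170,120),(180,255,255)),.059)]:
    cs,_=cv2.findContours(m,0,2)
    for c in cs:
        if cv2.contourArea(c)>(1000 if n=='green' else 10):
            r=cv2.minAreaRect(c);print(n,r,[onplane(p,q,z).round(4) for q in cv2.boxPoints(r)], onplane(p,r[0],z))
for q in [(341,239),(375,244),(417,251)]:
    print(q,hsv[q[1],q[0]],d[q[1],q[0]],onplane(p,q,.014))
    # top-surface mask
    w=im[q[1]-16:q[1]+16,q[0]-20:q[0]+20].astype(int)
    m=((np.abs(w-im[q[1],q[0]].astype(int)).max(2))<45).astype(np.uint8)
    nn,l,st,ce=cv2.connectedComponentsWithStats(m);k=l[16,20]
    c,_=cv2.findContours((l==k).astype(np.uint8),0,2);r=cv2.minAreaRect(c[0]);bp=cv2.boxPoints(r)+[q[0]-20,q[1]-16]
    P=np.array([onplane(p,x,.014) for x in bp]);print(r,st[k][4],P.round(4).tolist(),P.mean(0),np.linalg.norm(P[1]-P[0]),np.linalg.norm(P[2]-P[1]))
E
```

```text
green ((218.887451171875, 219.131591796875), (49.22553253173828, 59.32035827636719), 73.0091781616211) [array([0.5403, 0.1837, 0.05  ]), array([0.5947, 0.0013, 0.05  ]), array([ 0.4418, -0.0444,  0.05  ]), array([0.389 , 0.1359, 0.05  ])] [0.49087274 0.0692444  0.05      ]
red ((224.5, 238.0), (6.0, 5.0), 90.0) [array([0.4394, 0.0578, 0.059 ]), array([0.4392, 0.042 , 0.059 ]), array([0.4202, 0.0419, 0.059 ]), array([0.4204, 0.0577, 0.059 ])] [0.42978236 0.04987272 0.059     ]
red ((323.0, 172.5), (5.0, 6.0), 90.0) [array([ 0.6454, -0.2578,  0.059 ]), array([ 0.6452, -0.2772,  0.059 ]), array([ 0.6288, -0.2767,  0.059 ]), array([ 0.629 , -0.2574,  0.059 ])] [ 0.63711277 -0.26727039  0.059     ]
red ((314.0, 127.0), (12.0, 12.0), 90.0) [array([ 0.8094, -0.2224,  0.059 ]), array([ 0.809 , -0.2617,  0.059 ]), array([ 0.7685, -0.2607,  0.059 ]), array([ 0.769 , -0.2215,  0.059 ])] [ 0.78895328 -0.2416001   0.059     ]
(341, 239) [ 19  20 248] 1.2889304 [ 0.42395193 -0.32620762  0.014     ]
((14.117650032043457, 18.02941131591797), (12.10400390625, 28.159486770629883), 73.0724868774414) 18
[... 192 characters left out ...]
44) [ 20  22 248] 1.2869545 [ 0.40617637 -0.43730539  0.014     ]
((19.03932762145996, 15.662921905517578), (17.277965545654297, 8.267984390258789), 57.9946174621582) 138 [[0.4245, -0.4083, 0.014], [0.4386, -0.4319, 0.014], [0.3902, -0.46, 0.014], [0.3762, -0.4365, 0.014]] [ 0.40737193 -0.43417403  0.014     ] 0.027508028560275465 0.05595430768161728
(417, 251) [ 18  24 247] 1.2874091 [ 0.38158275 -0.57410285  0.014     ]
((19.999998092651367, 15.0), (8.320503234863281, 16.641006469726562), 56.3099365234375) 138 [[0.3815, -0.5438, 0.014], [0.411, -0.5908, 0.014], [0.3882, -0.6048, 0.014], [0.3588, -0.5578, 0.014]] [ 0.38487334 -0.5742977   0.014     ] 0.055547012791969226 0.02674856696703212
```

View pics/c1.png

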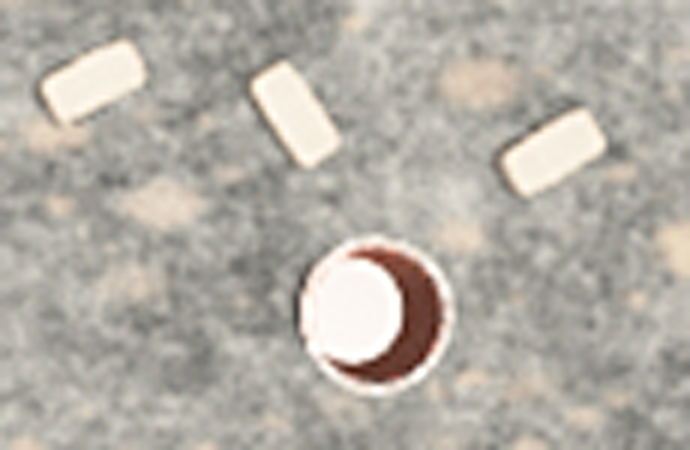

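View pics/c2.png

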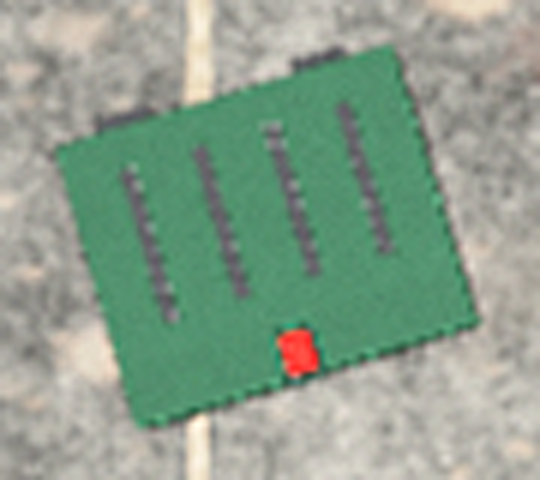

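The crop shows three identical narrow blanks. The one farthest to the robot's left is at crop (93,80), which is full-image (341,239), or world (0.424,-0.326). The case sits near (0.494,0.069) with a yaw of about 17°. I'll check the IK, then hover over the case for a closer wrist view.

```bash
cat >> h.py <<'E'
def Rdown(yaw_z):  # tool pointing down, tool z axis at world angle yaw_z
    z=np.array([np.cos(yaw_z),np.sin(yaw_z),0]);x=np.array([0,0,-1.]);return np.column_stack([x,np.cross(z,x),z])
def wristpose(s,p):
    T=np.eye(4);T[:3,:3]=s['tcp_rot'];T[:3,3]=s['position'];T=T@p['tool_from_camera'];return dict(K=p['K'],position=T[:3,3],rotation=T[:3,:3])
E
python3 - <<'E'
from rig import *
from h import *
import pickle
a=np.radians(17)
for pos in [(.43,.05,.25),(.43,.05,.08),(.418,.093,.075),(.424,.092,.075),(.62,.13,.22),(.494,.02,.035)]:
    for k in (0,1):
        R=Rdown(a+np.pi/2-np.pi*k); q=inverse_kinematics(pos,R); print(pos,k,None if q is None else np.round(q,2))
for k in (0,1): print(inverse_kinematics((.494,.02,.035),Rdown(a+np.pi*k)))
movep((.43,.05,.25),Rdown(a+np.pi/2))
s=sense();im,d=camera('wrist');p=wristpose(s,camera_params('wrist'))
cv2.imwrite('pics/w1.png',im[:,:,::-1]);pickle.dump((im,d,p),open('pics/w1.pkl','wb'))
print(s['time_s'],s['position'])
hsv=cv2.cvtColor(im,cv2.COLOR_RGB2HSV)
for n,m,z,mn in [('green',cv2.inRange(hsv,(65,90,30),(90,255,255)),.05,5000),('red',cv2.inRange(hsv,(0,170,120),(6,255,255))|cv2.inRange(hsv,(174,170,120),(180,255,255)),.059,100)]:
    cs,_=cv2.findContours(m,0,2)
    for c in cs:
        if cv2.contourArea(c)>mn:
            ap=cv2.approxPolyDP(c,8,True)[:,0];print(n,[(tuple(x),onplane(p,x,z).round(4).tolist()) for x in ap])
E
```

```text
(0.43, 0.05, 0.25) 0 [-0.54  0.07  0.34  2.1  -0.03  0.98  1.69]
(0.43, 0.05, 0.25) 1 [-0.88  0.07  0.71  2.11 -0.05  0.98 -1.41]
(0.43, 0.05, 0.08) 0 [-0.34  0.35  0.16  2.26 -0.1   0.55  1.76]
(0.43, 0.05, 0.08) 1 [-0.75  0.41  0.66  2.28 -0.45  0.58 -1.02]
(0.418, 0.093, 0.075) 0 [-0.39  0.35  0.09  2.27 -0.06  0.53  1.61]
(0.418, 0.093, 0.075) 1 [-0.8   0.4   0.58  2.29 -0.41  0.56 -1.17]
(0.424, 0.092, 0.075) 0 [-0.38  0.36  0.09  2.25 -0.06  0.53  1.62]
(0.424, 0.092, 0.075) 1 [-0.78  0.4   0.58  2.27 -0.41  0.56 -1.16]
(0.62, 0.13, 0.22) 0 [-0.35  0.43  0.11  1.68 -0.05  1.03  1.64]
(0.62, 0.13, 0.22) 1 [-0.71  0.48  0.62  1.71 -0.31  1.05 -1.27]
(0.494, 0.02, 0.035) 0 [-0.21  0.5   0.1   2.14 -0.1   0.51  1.84]
(0.494, 0.02, 0.035) 1 [-0.49  0.54  0.47  2.15 -0.47  0.54 -0.95]
[-0.36854863  0.51696819  0.30623538  2.14795489 -0.30616378  0.51709697
  0.46455355]
[-0.79834713  0.69812626  0.90822264  2.16974043 -0.89082925  0.70985808
 -2.11360679]
2.3333 [0.43027167 0.0507503  0.25009423]
green [((np.int32(174), np.int32(166)), [0.4424, -0.0412, 0.05]), ((np.int32(187), np.int32(320)), [0.5913, 0.0045, 0.05]), ((np.int32(373), np.int32(320)), [0.5366, 0.1823, 0.05]), ((np.int32(385), np.int32(166)), [0.3881, 0.1354, 0.05]), ((np.int32(238), np.int32(157)), [0.4182, 0.0103, 0.05])]
red [((np.int32(274), np.int32(170)), [0.4183, 0.0432, 0.059]), ((np.int32(272), np.int32(191)), [0.4365, 0.0469, 0.059]), ((np.int32(288), np.int32(192)), [0.4333, 0.0604, 0.059]), ((np.int32(288), np.int32(171)), [0.4156, 0.0548, 0.059])]
```

View pics/w1.png

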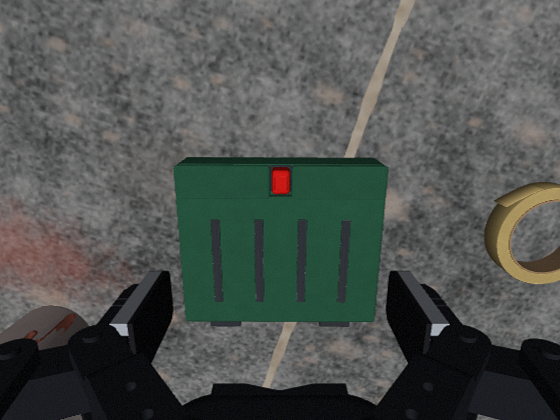

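The wrist view shows the shut case square in frame. Its corners are at (174,166), (385,166), (373,320) and (187,320), and the button is at (280,181). The edge lengths and the button-to-centre distance (67 mm) match. I take the case origin as (0.4905,0.0703) with yaw 17.1°. Next I close the fingers, approach, and press until force changes.

```bash
cat >> h.py <<'E'
O=np.array([.4905,.0703,0]);A=np.radians(17.1)
RC=np.array([[np.cos(A),-np.sin(A),0],[np.sin(A),np.cos(A),0],[0,0,1]])
def w(x,y,z): return O+RC@(np.array([x,y,z])/1000)
TIP=25.
def tipto(x,y,z): return w(x,y,z+TIP)   # tip centre at case point, mm
RY=Rdown(A+np.pi/2)
def corner(th,r):  # lid upper-face point at r from hinge
    return 80-r*np.cos(th)+4*np.sin(th), 46+r*np.sin(th)+4*np.cos(th)
E
python3 - <<'E'
from rig import *
from h import *
command_gripper(0.0,40)
movep(tipto(-60,5,80),RY)
s=sense();print(s['time_s'],s['position'],s['wrist_force'],s['finger_gap'])
im,d=camera('wrist');cv2.imwrite('pics/w2.png',im[:,:,::-1])
# feasibility of arc
q=[inverse_kinematics(tipto(corner(t,151)[0]+11,5,corner(t,151)[1]),RY) is not None for t in np.linspace(0,1.55,8)];print(q)
for i in range(3): sleep(.05); print(sense()['wrist_force'])
E
```

```text
3.7833 [0.43254354 0.05749905 0.10557996] [ 0.30841094 -0.03255456  0.44896977] 0.00025848174741413516
[True, True, True, True, True, True, True, True]
[-0.40917819  0.00350432  0.39974658]
[-0.8978827   0.07906276  0.61095898]
[0.34647738 0.15048522 0.20667358]
```

View pics/w2.png

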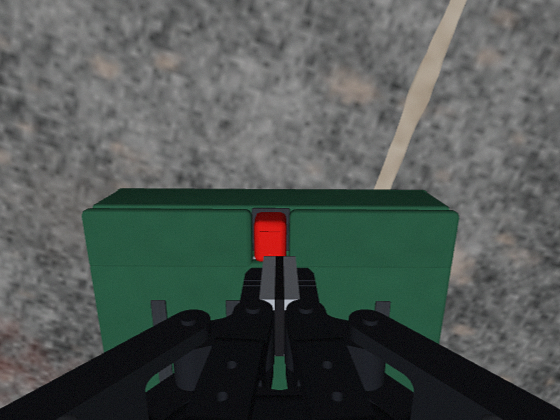

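The closed tips at (262-297, 257) are only about 15 mm wide across the jaws. I'll shift the offset to y=+9 so that they overlap both the button and the lid. I also check the tip's front edge.

```bash
python3 - <<'E'
from rig import *
from h import *
s=sense();p=wristpose(s,camera_params('wrist'))
for uv in [(262,257),(297,257),(253,210),(290,210),(84,210),(458,210)]:
    for z in (.08,.05): print(uv,z,(RC.T@(onplane(p,uv,z)-O)*1000).round(1))
E
```

```text
(262, 257) 0.08 [-67.1  -1.7  80. ]
(262, 257) 0.05 [-53.1  -3.2  50. ]
(297, 257) 0.08 [-67.1  13.3  80. ]
(297, 257) 0.05 [-53.1  14.9  50. ]
(253, 210) 0.08 [-88.3  -5.1  80. ]
(253, 210) 0.05 [-78.7  -7.4  50. ]
(290, 210) 0.08 [-88.3  10.1  80. ]
(290, 210) 0.05 [-78.7  11.   50. ]
(84, 210) 0.08 [-88.3 -74.8  80. ]
(84, 210) 0.05 [-78.7 -91.6  50. ]
(458, 210) 0.08 [-88.3  79.4  80. ]
(458, 210) 0.05 [-78.7  94.7  50. ]
```

```bash
sed -i 's/^O=.*/O=np.array([.4905,.0703,0]);A=np.radians(17.1)/; s/^def w(/O=O+RC@np.array([.0013,.0016,0])\ndef w(/' h.py; python3 - <<'E'
from rig import *
from h import *
movep(tipto(-63,9,66),RY)
s=sense();print(s['position'][2],s['wrist_force'])
sleep(.2);f0=sense()['wrist_force']
r=move_l(tipto(-63,9,53.5),feed=0.02,until_force=2.5)
s=sense();print(r,s['time_s'],s['position'],(s['position'][2]-.025)*1000,s['wrist_force']-f0)
sleep(.2);s=sense();print(s['wrist_force']-f0)
im,d=camera('wrist');cv2.imwrite('pics/w3.png',im[:,:,::-1])
E
```

```text
0.09141911973977 [-0.35153287  0.62792833  0.08535525]
True 5.05 [0.42856833 0.062279   0.07855366] 53.55365753889785 [-0.43844599 -0.94855596  3.69267554]
[-0.03002815 -0.45251858  4.86357378]
```

View pics/w3.png

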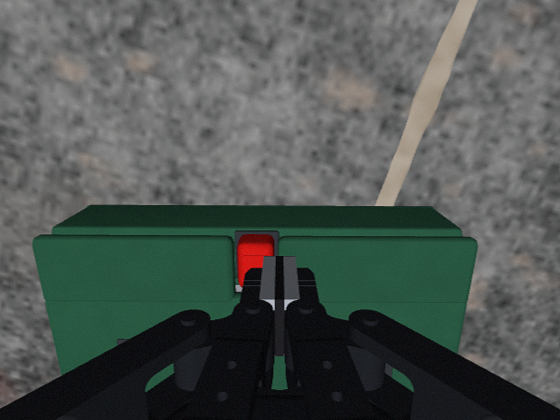

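```bash
python3 - <<'E'
from rig import *
from h import *
def go(t): 
    c=corner(t,151); move_l(tipto(c[0]+9,9,c[1]),feed=.06)
for t in (.08,.18): go(t)
s=sense();print(s['time_s'],s['wrist_force']);im,d=camera('wrist');cv2.imwrite('pics/w4.png',im[:,:,::-1])
im,d=camera('scene');cv2.imwrite('pics/s4.png',cv2.resize(im[180:260,190:300],None,fx=5,fy=5)[:,:,::-1])
E
```

```text
5.9917 [0.40753402 0.69100307 0.94186645]
```

View pics/w4.png

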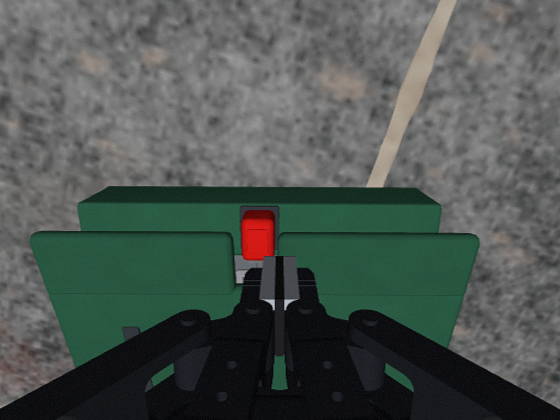

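View pics/s4.png

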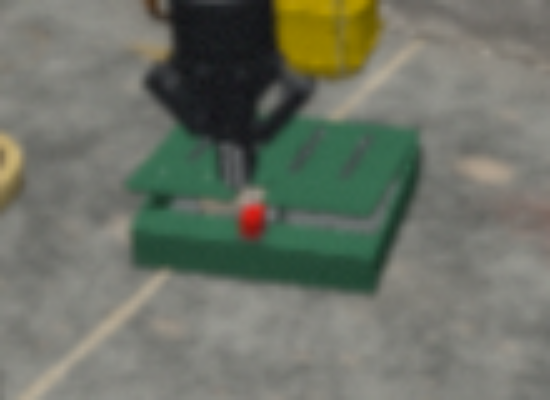

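The lid has released and is resting on the tip at about 0.18 rad: the lid edge is at row 235 and the button, sprung back, is at (258,235). I carry on along the arc.

```bash
python3 - <<'E'
from rig import *
from h import *
def go(t): 
    c=corner(t,151); move_l(tipto(c[0]+9,9,c[1]),feed=.07)
for t in (.32,.46,.6,.75,.9,1.05,1.2,1.35,1.5): go(t)
s=sense();print(s['time_s'],s['wrist_force']);im,d=camera('wrist');cv2.imwrite('pics/w5.png',im[:,:,::-1])
im,d=camera('scene');cv2.imwrite('pics/s5.png',cv2.resize(im[150:260,190:320],None,fx=5,fy=5)[:,:,::-1])
E
```

```text
10.2917 [0.07803545 0.88512106 0.55605638]
```

View pics/w5.png

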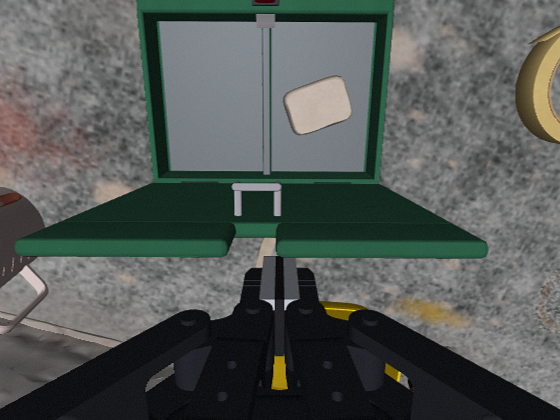

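View pics/s5.png

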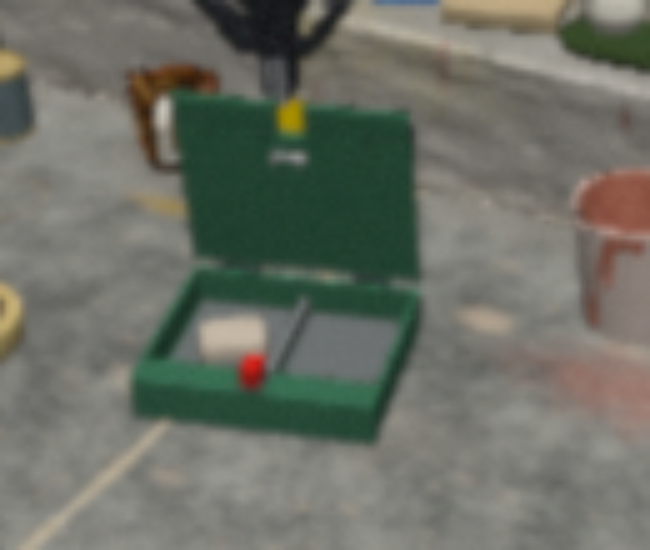

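The lid is at about 1.5 rad. The wide blank is in the left compartment at (318,105) and the right compartment is empty. I back off upward and go to view the blank on the bench.

```bash
python3 - <<'E'
from rig import *
from h import *
import pickle
c=corner(1.5,151); 
move_l(tipto(c[0]+20,9,c[1]),feed=.03)
move_l(tipto(c[0]+30,9,c[1]+90),feed=.2)
command_gripper(.06)
movep((.424,-.326,.22),Rdown(np.radians(32)))
sleep(.1)
s=sense();im,d=camera('wrist');p=wristpose(s,camera_params('wrist'))
cv2.imwrite('pics/w6.png',im[:,:,::-1]);pickle.dump((im,d,p),open('pics/w6.pkl','wb'))
print(s['time_s'],s['position'],s['joint_pos'].round(2))
im2,_=camera('top');cv2.imwrite('pics/t6.png',im2[:,:,::-1])
hsv=cv2.cvtColor(im,cv2.COLOR_RGB2HSV)
m=cv2.inRange(hsv,(8,5,190),(30,60,255))
cs,_=cv2.findContours(m,0,2)
for c in cs:
    if cv2.contourArea(c)>800:
        r=cv2.minAreaRect(c);P=np.array([onplane(p,x,.014) for x in cv2.boxPoints(r)])
        print(r,P[:,:2].round(4).tolist(),P.mean(0).round(4),[np.linalg.norm(P[i]-P[i+1]).round(4) for i in (0,1)],[np.degrees(np.arctan2(*(P[i+1]-P[i])[1::-1])).round(1) for i in (0,1)])
E
```

```text
13.9417 [ 0.42513595 -0.32503685  0.22001716] [-0.16  0.39  0.95  1.95 -0.38  1.    1.53]
```

View pics/w6.png

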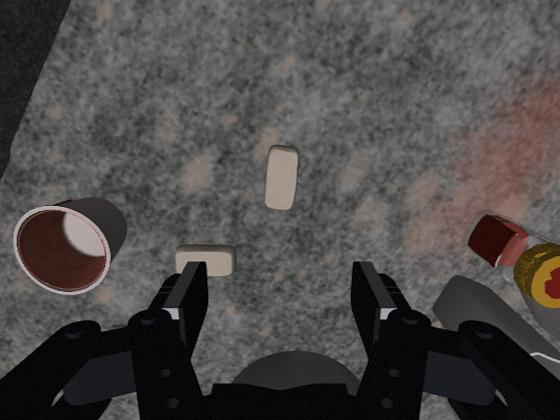

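View pics/t6.png

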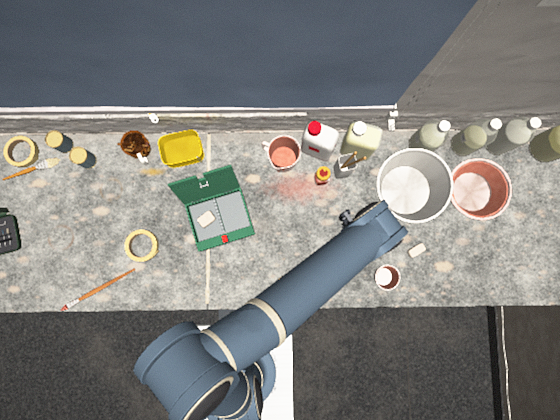

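The narrow blank is at (282,178) in the wrist view. The jar is at right (540,265), well clear, and the second blank is at (205,260). The lid stands open. The colour mask was too bright for this light, so I adjust it.

```bash
python3 - <<'E'
from h import *
import pickle
im,d,p=pickle.load(open('pics/w6.pkl','rb'))
hsv=cv2.cvtColor(im,cv2.COLOR_RGB2HSV);print(hsv[178,282],hsv[130,282],hsv[260,205],im[178,282],d[178,282])
m=cv2.inRange(im,(145,130,110),(255,255,255));m=cv2.morphologyEx(m,cv2.MORPH_OPEN,np.ones((5,5),np.uint8))
n,l,st,ce=cv2.connectedComponentsWithStats(m);k=l[178,282];print(st[k])
c,_=cv2.findContours((l==k).astype(np.uint8),0,2);r=cv2.minAreaRect(c[0]);P=np.array([onplane(p,x,.012) for x in cv2.boxPoints(r)])
print(r,P.mean(0).round(4),[np.linalg.norm(P[i]-P[i+1]).round(4) for i in (0,1)],[np.degrees(np.arctan2(*(P[i+1]-P[i])[1::-1])).round(1) for i in (0,1)])
o=im.copy();cv2.drawContours(o,c,-1,(255,0,0),1);cv2.imwrite('pics/c6.png',cv2.resize(o[120:240,220:340],None,fx=4,fy=4)[:,:,::-1])
E
```

```text
[ 12  36 165] [  0   7 110] [ 14  36 164] [165 151 142] 0.33010882
[ 266  150   31   59 1573]
((280.8473815917969, 179.2898406982422), (28.60317039489746, 58.20412826538086), 3.814074993133545) [ 0.4254 -0.3237  0.012 ] [np.float64(0.054), np.float64(0.0254)] [np.float64(117.9), np.float64(28.4)]
```

View pics/c6.png

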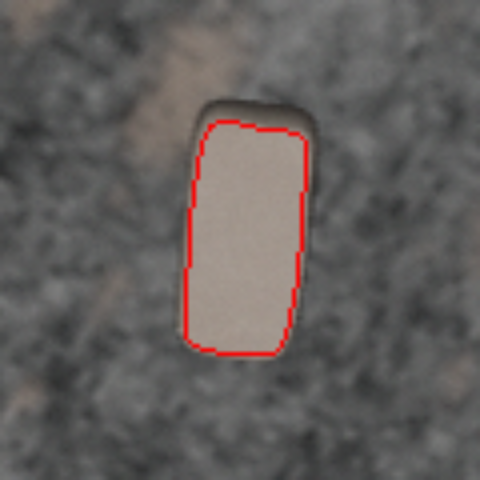

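The blank is at (0.4254,-0.3237), with its short axis at 28°. The size (about 54×27 mm of flat top inside rounded edges) fits, and it agrees with the top view to about 2 mm. Grasping now.

```bash
python3 - <<'E'
from rig import *
from h import *
R=Rdown(np.radians(28))
c=np.array([.4252,-.3242])
movep((*c,.07),R)
r=move_l((*c,.027),feed=.06,until_force=6);s=sense();print(r,s['position'],s['wrist_force'])
command_gripper(0.0,30);s=sense();print(s['finger_gap'],s['wrist_force'])
move_l((*c,.25),feed=.2);sleep(.1)
s=sense();print(s['time_s'],s['finger_gap'],s['wrist_force'],s['position'])
im,d=camera('wrist');cv2.imwrite('pics/w7.png',im[:,:,::-1])
E
```

```text
False [ 0.42524348 -0.32448133  0.0271008 ] [ 0.02834452 -0.73917349  0.02721202]
0.0278602251701113 [-0.90216856  1.39584922  5.00391631]
17.3167 0.02761697514753177 [-0.14928903 -0.28198103 -0.82248797] [ 0.42467569 -0.3237488   0.24888902]
```

View pics/w7.png

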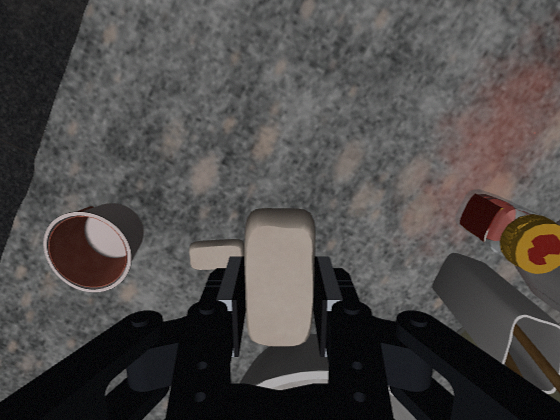

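The blank is held level and centred between the pads, with its top face at (280,275). The gap of 28 mm is plausible. I go over the right compartment next.

```bash
python3 - <<'E'
from rig import *
from h import *
R=Rdown(A)
p0=sense()['position'];move_l((p0[0],p0[1],.30),feed=.2)
movep(w(12,-47,290),R)
move_l(w(12,-47,130),feed=.15)
s=sense();print(s['time_s'],s['position'],s['finger_gap'],s['joint_pos'].round(2))
im,d=camera('wrist');cv2.imwrite('pics/w8.png',im[:,:,::-1])
p=wristpose(s,camera_params('wrist'))
im2,_=camera('scene');cv2.imwrite('pics/s8.png',cv2.resize(im2[150:260,190:320],None,fx=5,fy=5)[:,:,::-1])
def proj(P):
    c=p['rotation'].T@(P-p['position']);u=p['K']@c;return (u[:2]/u[2]).round()
for q in [(-50,-4,24),(74,-4,24),(-50,-90,40),(74,-90,40)]: print(q,proj(w(*q)))
E
```

```text
20.3583 [0.51723681 0.03068119 0.13074174] 0.0273612366734527 [-0.84  0.51  0.93  2.06 -0.56  0.83  0.72]
(-50, -4, 24) [178. 149.]
(74, -4, 24) [381. 149.]
(-50, -90, 40) [182. 288.]
(74, -90, 40) [377. 288.]
```

View pics/w8.png

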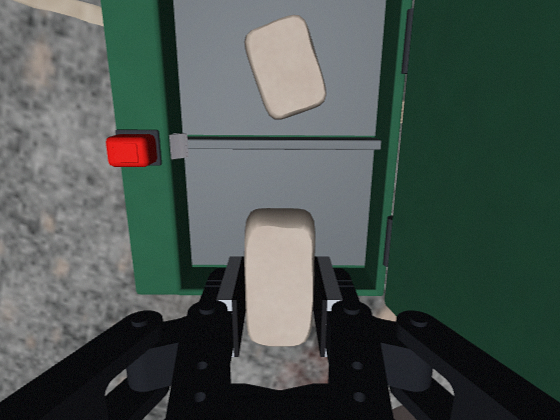

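View pics/s8.png

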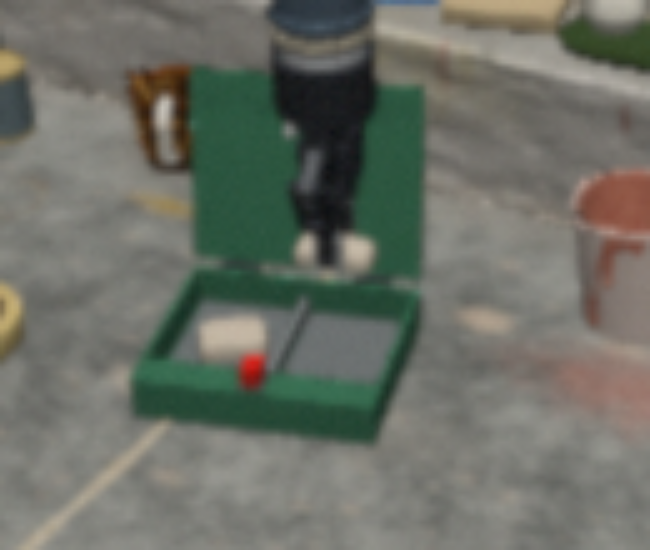

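The predicted compartment corners, (178,149), (381,149), (182,288) and (377,288), match the picture. The held blank lies between them. I lower it gently.

```bash
python3 - <<'E'
from rig import *
from h import *
move_l(w(12,-47,50),feed=.08)
r=move_l(w(12,-47,34.5),feed=.015,until_force=2.5);s=sense();print(r,s['position'],s['wrist_force'],s['time_s'])
command_gripper(.045,30);s=sense();print(s['finger_gap'],s['wrist_force'])
move_l(w(12,-47,130),feed=.12)
s=sense();im,d=camera('wrist');cv2.imwrite('pics/w9.png',im[:,:,::-1]);print(s['time_s'])
E
```

```text
True [0.5164448  0.03078907 0.03548939] [-0.7866789   0.84914323  4.21490022] 22.5083
0.04532716413695517 [-0.82213577  0.09833305 -0.49167483]
23.7583
```

View pics/w9.png

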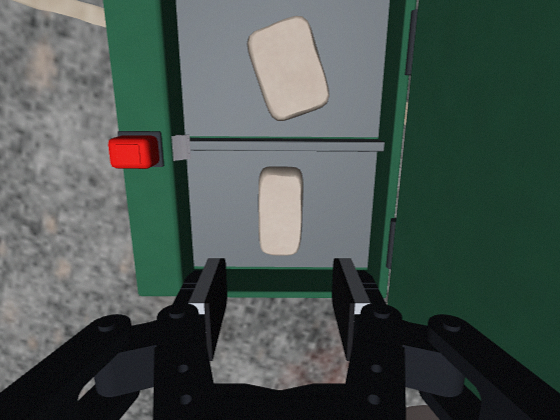

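The blank lies flat in the right compartment at (281,210), and the other is still in the left at (288,68). Next I bring the closed fingers behind the lid at y=+45 and swing it shut.

```bash
python3 - <<'E'
from rig import *
from h import *
move_l(w(12,-47,300),feed=.2)
command_gripper(0.0,30)
movep(tipto(150,45,270),RY)
for t in np.linspace(1.8,0,10):
    c=corner(t,152);print(inverse_kinematics(tipto(c[0]+9,45,c[1]),RY) is not None,end=' ')
move_l(tipto(150,45,188),feed=.12)
s=sense();print(s['time_s'],s['position'],s['wrist_force'])
im,d=camera('wrist');cv2.imwrite('pics/w10.png',im[:,:,::-1])
E
```

```text
True True True True True True True True True True 27.325 [0.62196863 0.15930152 0.21380088] [-0.70512731 -0.82031998 -0.32318291]
```

View pics/w10.png

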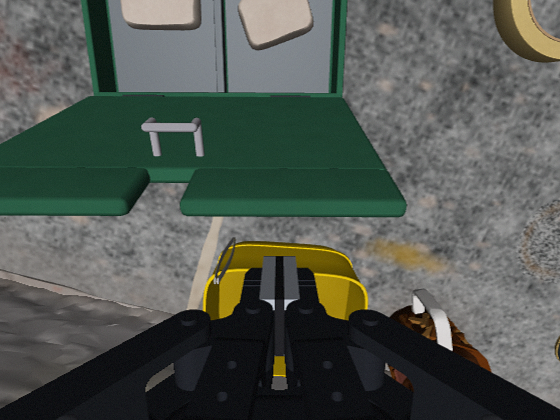

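The tip at (280,257) is clear behind the lid's edge (row 215). I sweep it shut.

```bash
python3 - <<'E'
from rig import *
from h import *
# up to vertical: lid's end corner rides on the finger face
for t in (1.75,1.6):
    x=80-160*np.cos(t)+4*np.sin(t); move_l(tipto(x+9,45,188+ (1.8-t)*50),feed=.08)
for t in (1.45,1.3,1.1,.9,.7,.5,.3):
    c=corner(t,152); move_l(tipto(c[0]+9,45,c[1]),feed=.1)
s=sense();print(s['time_s'],s['wrist_force'])
im,d=camera('wrist');cv2.imwrite('pics/w11.png',im[:,:,::-1])
E
```

```text
31.35 [ 0.24587197 -0.2717051   0.81068556]
```

View pics/w11.png

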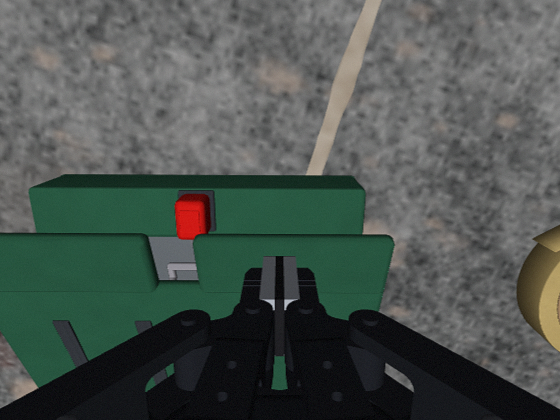

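The lid is held at about 0.3 rad with the tip well inside its left part at (280,260), beside the notch. I continue and press.

```bash
python3 - <<'E'
from rig import *
from h import *
for t in (.15,.05):
    c=corner(t,152); move_l(tipto(c[0]+9,45,c[1]),feed=.06)
sleep(.15);f0=sense()['wrist_force']
c=corner(0,152)
r=move_l(tipto(c[0]+9,45,45),feed=.015,until_force=6.5)
s=sense();print(r,(s['position'][2]-.025)*1000,s['wrist_force']-f0)
sleep(.3);s=sense();print((s['position'][2]-.025)*1000,s['wrist_force']-f0,s['time_s'])
im,d=camera('wrist');cv2.imwrite('pics/w12.png',im[:,:,::-1])
E
```

```text
True 56.52571343972829 [-1.09144012  0.5698585   1.71220145]
56.49326144667174 [-0.53303603 -0.06935332  2.03077733] 33.0917
```

View pics/w12.png

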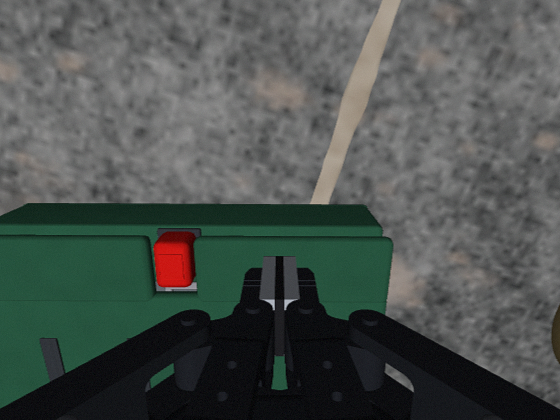

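The move stopped early, probably as the strike met the catch. I press further.

```bash
python3 - <<'E'
from rig import *
from h import *
c=corner(0,152)
for i in range(3):
    f0=sense()['wrist_force']
    r=move_l(tipto(c[0]+9,45,46),feed=.012,until_force=6)
    s=sense();z=(s['position'][2]-.025)*1000;print(r,z,s['wrist_force'])
    if z<51: break
sleep(.3);s=sense();print((s['position'][2]-.025)*1000,s['wrist_force'],s['time_s'])
im,d=camera('wrist');cv2.imwrite('pics/w13.png',im[:,:,::-1])
E
```

```text
True 49.83383704732627 [-1.65307783  0.12568019  9.07785692]
49.83834739171682 [-1.94253118 -0.71899383  8.60658941] 34.05
```

View pics/w13.png

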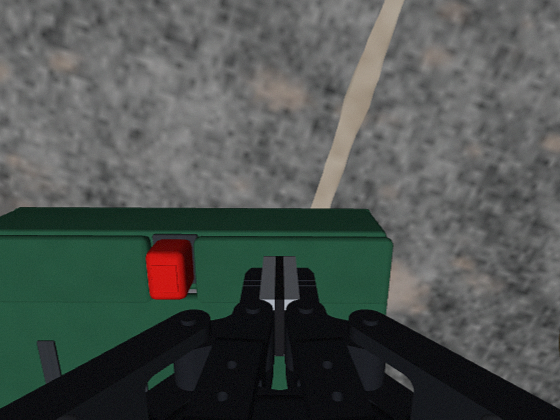

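At 8.6 N and z=49.8 mm the lid looks flush. I back off slowly along the arc and check that it stays down.

```bash
python3 - <<'E'
from rig import *
from h import *
c=corner(0,152)
move_l(tipto(c[0]+9,45,66),feed=.03);sleep(.2)
s=sense();print((s['position'][2]-.025)*1000,s['wrist_force'],s['time_s'])
im,d=camera('wrist');cv2.imwrite('pics/w14.png',im[:,:,::-1])
im,d=camera('scene');cv2.imwrite('pics/s14.png',cv2.resize(im[170:260,190:320],None,fx=5,fy=5)[:,:,::-1])
E
```

```text
65.8583494193604 [ 0.24428405 -0.11020945  0.59006036] 35.0
```

View pics/w14.png

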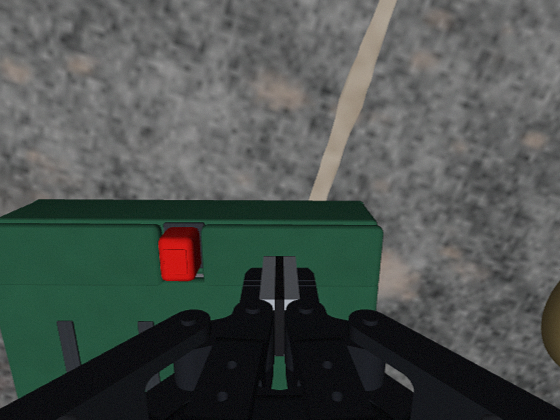

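View pics/s14.png

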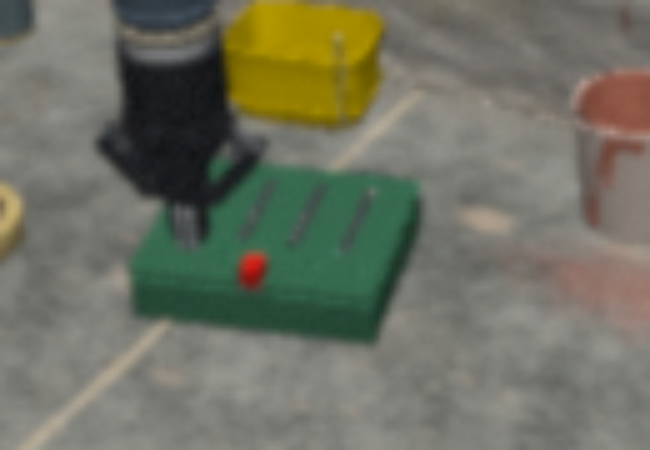

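The lid stays shut with the tip 16 mm above it. I retreat, do a final check with the top camera, and hand in.

```bash
python3 - <<'E'
from rig import *
from h import *
c=corner(0,152)
move_l(tipto(c[0]+9,45,220),feed=.15)
movep((.43,.30,.30),RY);sleep(.2)
s=sense();print(s['time_s'],s['wrist_force'])
im,d=camera('top');cv2.imwrite('pics/t15.png',im[:,:,::-1])
b=cv2.resize(im[130:280,100:350],None,fx=3,fy=3);cv2.imwrite('pics/t15c.png',b[:,:,::-1])
E
```

```text
37.325 [-0.7106255   0.01456958 -0.2524083 ]
```

View pics/t15c.png

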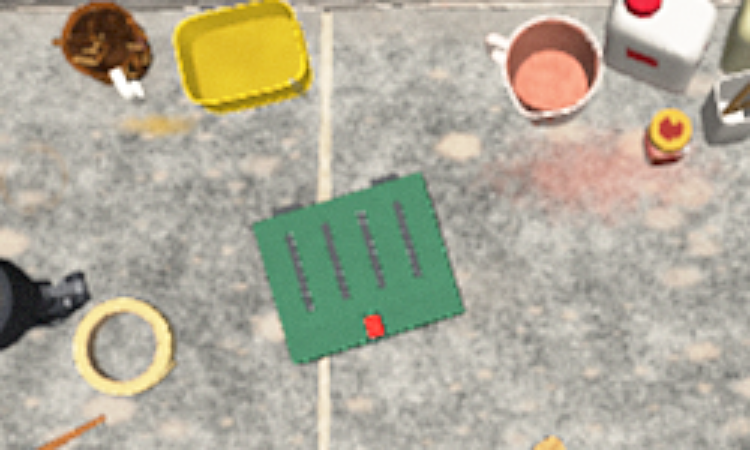

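The case is shut at crop (360,270). The tape roll at (124,346) and the jar at (668,135) are where they started. The arm is clear.

```bash
python3 - <<'E'
from rig import *
finish_job();print(sense()['time_s'])
E
```

```text
the job is handed in; nothing more can be done
the job is handed in; nothing more can be done
```

The job is done and handed in at about 37 s.

- **Opening:** I pressed the red button with the closed tips overlapping both button and lid. The lid then followed the tip up to about 1.5 rad at a slow pace.
- **Placing:** I took the leftmost narrow blank and set it down flat in the right compartment, where the force on touching the floor was about 4 N. The wrist picture before closing showed it flat there, with the wide blank still in the left compartment.
- **Closing:** I swung the lid shut from behind and pressed beside the notch to about 8.6–9 N.
- **Checks:** After I let go, the lid stayed flush. The last top view showed the case shut, with the jar and tape roll where they started.
- **Irregularities:** The first closing press stopped early, with the tip still about 6 mm above the shut lid, on a brief force spike. I pressed again and it went fully down. The fingers read about 5 N upward while gripping the blank, probably from the tips brushing the bench.

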